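# Open the latched gate of the test bay

### The arm

A 6-joint arm with a two-finger parallel gripper is mounted at the origin on a cart in front of the work surface, level with it; the furniture and walls round the work are solid. World frame = base frame: x ahead of the robot, y to its left, z up, the work surface at z = 0. Lengths are in m, angles in degrees, forces in N, time in s.
With the tool pointing down it reaches from about 0.35 to 0.875 m from the base axis. Payload 4.2 kg.
Tool frame: the origin (TCP) lies at the very end of the fingers, on their centre line; the grasp point (between the pads) lies 19 mm behind it; y points along the fingers, z is the direction in which the jaws open and shut, and the axes are right-handed (so a half turn about y gives the same grasp; the last joint's range is limited). The gripper opens to 87 mm and grips with 3 to 60 N. Pads are 19 mm wide; open, the fingers measure 117 mm over their backs; the gripper's body (75 mm by 190 mm) begins 51 mm behind the grasp point.
Start: joints at [-58.006, 22.042, 0.453, 0, -68.411, -14.817], TCP at [0.185, -0.597, 0.223] pointing down, gripper open.
Joint ranges: [-179.83, 179.83], [-69.29, 118.12], [-61.27, 80.66], [-181.25, 117.63], [-171.15, -9.14], [-177.46, 177.46]. Speed limits (degrees/s): [159.86, 159.86, 180, 180, 180, 180].

### API

Orientations are given as a 3x3 rotation matrix whose columns are the frame's x, y, z axes.
In Python, from station import r, eyes gives the robot as it stands.
- The arm moves only by the tool play_rows, never from a script. Its argument "deltas" is one flat list of numbers, 5 for each row, row after row: the closure in counts, from 0 (fully open) to 255 (shut), then the shift along the tool's x, y, z in mm, then the turn about the tool's y in rad. In form: [claw, tx, ty, tz, roll, claw, tx, ty, tz, roll, ...]. A call has exactly 10 rows; each row shifts and turns the commanded pose from where the row before left it, along the tool's axes as they then stand; what a row does not reach is not made up. A row lasts 1/10 s, in which the tool goes at most 50 mm and 8.59 degrees, less where a joint would pass 70% of its speed; a pose out of reach is approached as far as the arm can. A call is refused whole if a number of a shift passes 50 or a number of a turn 0.15, either way. A call with a gripper value outside its range is refused whole. The fingers move at their own pace and stop on an object; the grip force is fixed at half the most. Time passes only in rows, so rows that do not move let the fingers close, or fill a call up. It gives the time, the measured TCP pose, the force and the opening at its end, in the units of the state.
- r.sense(): the state, without advancing time (a new reading comes with each control period).
- eyes.capture(name): name is "side" or "top" or "wrist"; returns a dict with "img" (420x560x3 uint8, blue, green, red), "vfov" (degrees; the focal length in pixels is half the picture's height over the tangent of half this angle, whatever the lens; pixels are square), "cx", "cy" (the principal point, pixels), "distortion" ([k1, k2, p1, p2, k3] as OpenCV has them; the pictures are not rectified), "R" (3x3) and "t" (3): a world point X has camera coordinates R X + t; the wrist camera has in their place "tool_from_camera" (4x4, takes a point from camera to tool coordinates, whose origin is the TCP and whose axes are the tool frame's). Camera axes: x right, y down, z forward; pixel columns grow to the right and rows downward; lengths in m; the calibration is good to about 2 mm. A picture is of the moment at which its call begins: read the wrist's pose just before it. There is no depth.
- r.finish_job(): hands the job in, once; it reports no verdict.
The state is a dict: "time_s": time; "joints": joint angles; "joint_velocities": joint speeds; "effort": joint torques, N m; "tcp_pos": TCP position; "ee_rot": TCP orientation; "wrist_force": force on the tool from outside, world axes, zero at the start; "moment": the same for the moment, N m; "gripper_width": opening from 0.0 (shut) to 1.0 (fully open).
Only numpy, scipy, OpenCV 4.12 (cv2) and the standard library are available. Lean on these libraries where they do the work, as an engineer would, in place of code of your own. Each camera call takes 0.05 s, during which the arm holds its last target.

### The job

The LED driver in the barred test bay is ready to be taken out. Lift the latch bar of that bay by its ball knob over its catch, swing the gate wide open, about square to the front of the bay, and let the bar drop back level. Leave the other bay latched as it is.

Things in the scene. Friction and masses are not known exactly. Their poses are not given: they have to be found in the camera images.
- bay_a: The barred bay that holds the light grey LED driver (box 64x122x39 mm). Base plate 124 mm deep, 170 wide; posts 68 mm high; gate on its front. It stands left or right of the middle of the bench, its twin on the other side. Origin: centre of its underside; x to its back (away from the gate), y to its left seen from the front, z up
- hinge_a (a point): On the gate's upright hinge axis, at the left front corner of the bay with the driver, 52 mm above the bench. Axes as the bay's. With gate shut and bar level the ball knob's centre lies at x -15, y -123, z +36 mm from it, and the bar's pivot at x -15, y -48, z 0
- gate_a (a joint): Angle of that bay's gate (128 mm wide, 48 high, 0.2 kg), rad: 0 shut, grows as its right end swings out to the front (clockwise from above) about the hinge; stop at 1.75. Light friction keeps it where it is left. While the bar is down in its catch it goes no farther than about 0.05
- bar_a (a joint): Angle of the latch bar (6 mm thick, 10 high, 0.1 kg) on the front of that gate, rad: 0 level, grows as its right end is lifted, stop 0.8; falls back by its weight. It turns on a pivot square to the gate, 75 mm from the knob towards the hinge. Its right end lies behind a 13 mm high lip on the right post and clears it above 0.2. Lifted to 0.4, the ball is 26 mm higher and 8 mm farther from the hinge
- knob_a (a point): Centre of the black ball knob (22 mm across) on that latch bar, 88 mm above the bench when the bar is down, on an upright 8 mm stem 22 mm tall. It turns and lifts with gate and bar. The ball stands above all else on the bay (next highest: posts, 68 mm), so it can be pinched from above from any side, and the gate drawn round by it while the bar is up
- knob_b (a point): Centre of the same ball knob on the twin bay, which holds a gauge block and a terminal strip; that bay is to stay latched

How it is judged:
By the outcome, as a careful person would: the job done as asked, in the order asked, and still so for the second after the job is handed in, with the robot touching nothing.
It also fails if it takes over 40 s, if anything falls off the work surface, if the arm or the gripper's body presses on something with over 40 N, if the wrist force passes 120 N, or if a joint passes its speed limit or range.

## Working session

There is one attempt and no reset: what is moved stays moved. The work goes in short steps, Python scripts to look and compute and a tool call to move; the robot and the scene stay as the last step left them, time stands still between calls to the robot, and variables do not carry over. Pictures are saved under pics/ and viewed, and the job is handed in when it is done.

Besides the shell and the picture viewer there is one more tool, called by a JSON object that holds its "api" and its "payload". play_rows: Moves the arm, as the interface text tells. Its arguments: {"type":"object","properties":{"deltas":{"type":"array","items":{"type":"number"}}},"required":["deltas"]}

```bash
mkdir -p pics; ls
cat > h.py <<'E'
import numpy as np,cv2
from station import r,eyes
def K(c):
    f=210/np.tan(np.radians(c["vfov"])/2)
    return np.array([[f,0,c["cx"]],[0,f,c["cy"]],[0,0,1]])
def ray(c,uv,s=None):
    p=cv2.undistortPoints(np.array([[uv]],float),K(c),np.array(c["distortion"],float))[0,0]
    d=np.array([p[0],p[1],1.0])
    if "R" in c:
        R=np.array(c["R"]);t=np.array(c["t"]);return -R.T@t,R.T@d/np.linalg.norm(d)
    T=np.array(c["tool_from_camera"]);Rt=np.array(s["ee_rot"]);o=np.array(s["tcp_pos"])+Rt@T[:3,3]
    return o,Rt@T[:3,:3]@d/np.linalg.norm(d)
def plane(o,d,z): return o+d*(z-o[2])/d[2]
def tri(a,b):
    A=[];B=[]
    M=np.zeros((3,3));v=np.zeros(3)
    for o,d in (a,b):
        P=np.eye(3)-np.outer(d,d);M+=P;v+=P@o
    x=np.linalg.solve(M,v);return x,[np.linalg.norm((np.eye(3)-np.outer(d,d))@(x-o)) for o,d in (a,b)]
E
python3 - <<'E'
from h import *
s=r.sense();print(s["time_s"],s["tcp_pos"],s["ee_rot"],s["gripper_width"])
for n in("side","top","wrist"):
    c=eyes.capture(n);cv2.imwrite(f"pics/{n}0.png",c["img"]);print(n,c["vfov"],c.get("t"),c.get("tool_from_camera"))
E
```

```text
pics
0.0 [ 0.18443068 -0.59654407  0.22146333] [[ 9.55432208e-01 -7.21289980e-04 -2.95209714e-01]
 [ 2.95210582e-01  2.02945047e-03  9.55430057e-01]
 [-9.00286340e-05 -9.99997681e-01  2.15193478e-03]] 0.99694236977366
side 49.9681596562763 [0.49368066 0.22559617 1.10521177] None
top 47.448488848453245 [-0.00646406  0.59501881  1.36756803] None
wrist 67.30320946617312 None [[ 7.17332527e-04  9.66481699e-01  2.56734513e-01 -6.99542192e-02]
 [ 6.18604898e-04 -2.56734959e-01  9.66481649e-01 -1.60817529e-01]
 [ 9.99999551e-01 -5.34471496e-04 -7.82034650e-04  8.49732953e-04]
 [ 0.00000000e+00  0.00000000e+00  0.00000000e+00  1.00000000e+00]]
```

View pics/side0.png

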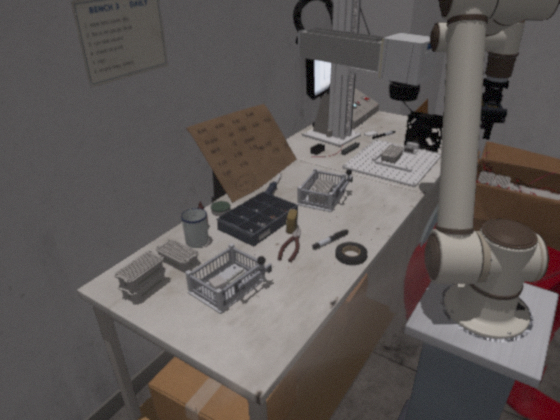

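View pics/top0.png

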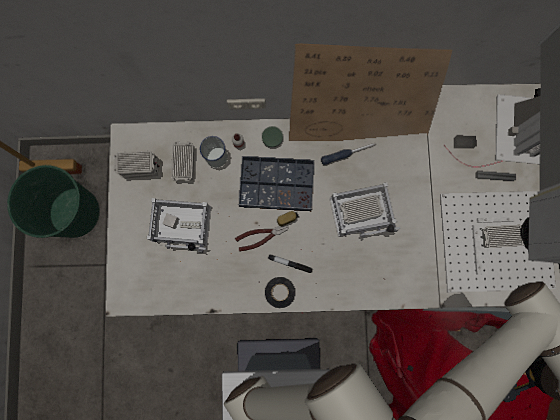

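View pics/wrist0.png

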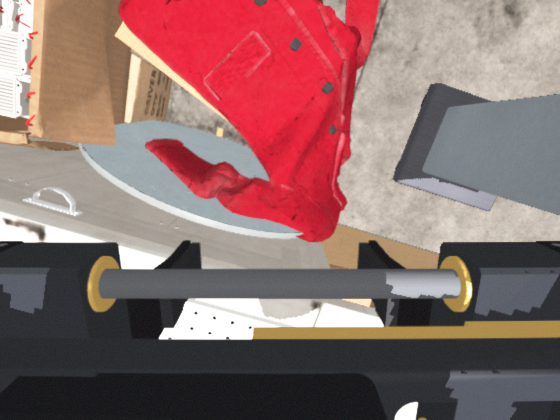

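The driver (ribbed grey box) is in the right-hand bay, at top-view pixel (363,210) with its knob near (391,229). The twin is at (180,225), knob near (191,246). I'll zoom in and measure.

Run:
```python
from h import *
t=cv2.imread("pics/top0.png");s=cv2.imread("pics/side0.png")
a=cv2.resize(t[170:250,320:410],None,fx=6,fy=6,interpolation=cv2.INTER_CUBIC)
b=cv2.resize(s[155:225,285:365],None,fx=6,fy=6,interpolation=cv2.INTER_CUBIC)
cv2.imwrite("pics/topz.png",a);cv2.imwrite("pics/sidez.png",b)
ct=eyes.capture("top");cs=eyes.capture("side")
def blobs(img,x0,x1,y0,y1,th=45):
    g=img[y0:y1,x0:x1].max(2);n,l,st,ce=cv2.connectedComponentsWithStats((g<th).astype(np.uint8))
    return [(st[i].tolist(),(ce[i]+[x0,y0]).round(1).tolist()) for i in range(1,n) if st[i][4]>8]
print("top",blobs(ct["img"],320,410,180,250));print("side",blobs(cs["img"],295,365,155,225));
print("topB",blobs(ct["img"],140,220,190,260));print("sideB",blobs(cs["img"],180,280,240,310))
```

```text
top [([66, 44, 9, 8, 44], [390.2, 228.2])]
side [([52, 16, 4, 3, 9], [348.7, 171.9])]
topB [([12, 49, 7, 3, 12], [154.8, 240.1]), ([23, 50, 12, 4, 15], [169.1, 241.3]), ([46, 52, 10, 9, 54], [191.1, 246.2])]
sideB [([79, 20, 5, 4, 9], [261.0, 261.1])]
```

View pics/topz.png

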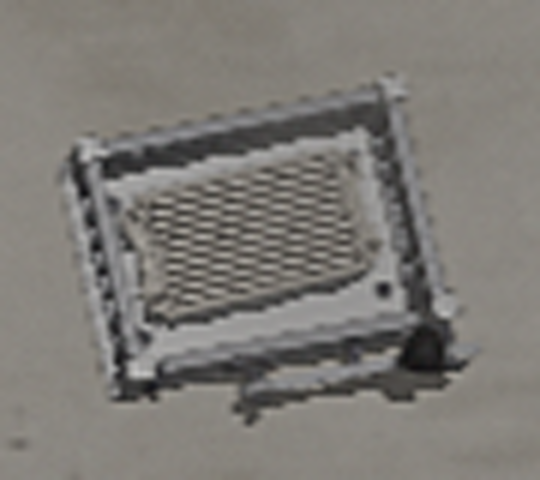

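View pics/sidez.png

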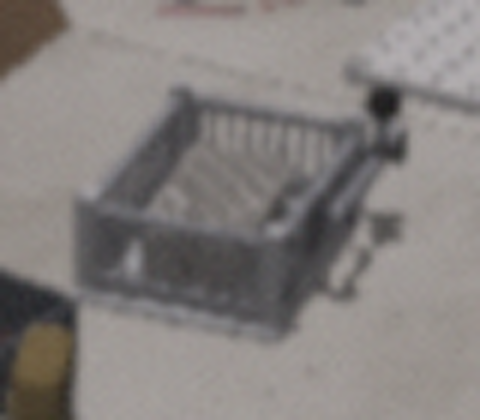

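```bash
python3 - <<'E'
from h import *
ct=eyes.capture("top");cs=eyes.capture("side")
kt=ray(ct,(390.4,228.0));ks=ray(cs,(348.8,172.1))
print(tri(kt,ks),plane(*kt,.088),plane(*ks,.088))
P={}
for n,(u,v) in dict(FL=(140,370),FR=(443,303),BL=(90,150),BR=(392,90)).items():
    P[n]=plane(*ray(ct,(320+u/6-.4,170+v/6-.4)),.068);print(n,P[n])
for a,b in("FL FR","BL BR","BL FL","BR FR"):pass
E
python3 - <<'E'
from h import *
ct=eyes.capture("top")
P={n:plane(*ray(ct,(320+u/6-.4,170+v/6-.4)),.068)[:2] for n,(u,v) in dict(FL=(140,370),FR=(443,303),BL=(90,150),BR=(392,90)).items()}
for a,b in(("FR","FL"),("BR","BL"),("FL","BL"),("FR","BR")):
    d=P[b]-P[a];print(a,b,np.linalg.norm(d),np.degrees(np.arctan2(d[1],d[0])))
print(r.sense()["time_s"])
E
```

```text
(array([ 0.55304425, -0.33920945,  0.08398267]), [np.float64(0.00033650745942441295), np.float64(0.0003365074594243784)]) [ 0.55286555 -0.33813902  0.088     ] [ 0.54933414 -0.33188177  0.088     ]
FL [ 0.54931531 -0.20481856  0.068     ]
FR [ 0.57814421 -0.35297024  0.068     ]
BL [ 0.65775189 -0.18523244  0.068     ]
BR [ 0.68390677 -0.33429313  0.068     ]
FR FL 0.15093053265053813 101.01159905428273
BR BL 0.15133792780886493 99.95207243875221
FL BL 0.11019123251625225 10.238533749604644
FR BR 0.10739903706780622 10.014873953212993
0.4Traceback (most recent call last):
  File "<stdin>", line 8, in <module>
ValueError: too many values to unpack (expected 2)
```

The triangulated knob is at about (0.553, -0.339, 0.084), against an expected height of 0.088. The posts measure 151 x 109 mm and the bay's yaw is about 10.3°. The first move goes above the knob.

{"api": "play_rows", "payload": {"deltas": [0,42,0,13,0,0,43,0,14,0,0,43,0,14,0,0,43,0,14,0,0,43,0,14,0,0,43,0,14,0,0,43,0,14,0,0,43,0,14,0,0,43,0,14,0,0,43,0,13,0]}}

```text
time_s: 1.4
tcp_pos: [0.5551, -0.3372, 0.2228]
ee_rot: [[0.955, 0.0, -0.296], [0.296, -0.0, 0.955], [0.0, -1.0, -0.0]]
wrist_force: [-0.1, -1.5, 0.0]
gripper_width: 0.998
```

{"api": "play_rows", "payload": {"deltas": [0,0,0,0,-0.145,0,0,0,0,-0.145,0,0,0,0,-0.145,0,0,0,0,-0.145,0,0,0,0,-0.145,0,0,0,0,-0.145,0,0,0,0,-0.145,0,0,0,0,-0.145,0,0,0,0,-0.145,0,0,0,0,-0.145]}}

```text
time_s: 2.4
tcp_pos: [0.5537, -0.3385, 0.2225]
ee_rot: [[-0.184, -0.0, -0.983], [0.983, 0.0, -0.184], [0.0, -1.0, 0.0]]
wrist_force: [0.1, -0.4, -0.5]
gripper_width: 1.0
```

Run:
```python
from h import *
s=r.sense();c=eyes.capture("wrist");cv2.imwrite("pics/w1.png",c["img"])
print(s["time_s"],s["tcp_pos"],s["joints"],np.array(s["ee_rot"]).round(4))
```

```text
2.4 [ 0.55368128 -0.33854405  0.22250616] [-1.71899696e+01  2.43972321e+01  4.13437489e+00 -2.80761966e-03
 -6.97426542e+01  2.77869882e+01] [[-1.839e-01 -1.000e-04 -9.829e-01]
 [ 9.829e-01  1.000e-04 -1.839e-01]
 [ 1.000e-04 -1.000e+00  1.000e-04]]
```

View pics/w1.png

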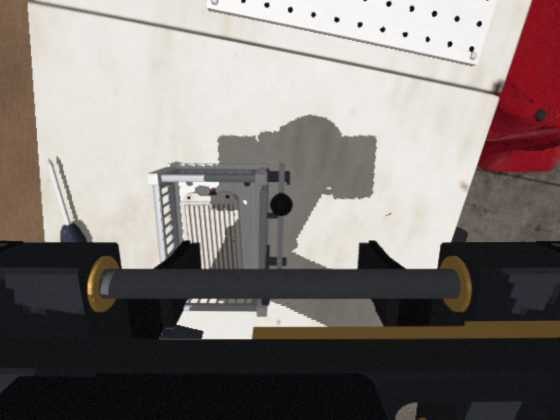

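The wrist view shows the ball at about (281,204) and the bar running straight down the picture, so the jaws are square to the gate. I'll cast the rays.

Run:
```python
from h import *
s=r.sense();c=eyes.capture("wrist");ct=eyes.capture("top");cs=eyes.capture("side")
g=c["img"][180:230,262:305].max(2);m=(g<40).astype(np.uint8)
n,l,st,ce=cv2.connectedComponentsWithStats(m);i=1+np.argmax(st[1:,4]);print(st[i],ce[i]+[262,180])
cv2.imwrite("pics/wz.png",cv2.resize(c["img"][150:330,140:320],None,fx=3.3,fy=3.3))
w=ray(c,ce[i]+[262,180],s);k=plane(*w,.088);print(k,tri(w,ray(cs,(348.8,172.1))))
f=K(c)[0,0];print("ball px expected",.022*f/np.linalg.norm(k-w[0]))
R=np.array(s["ee_rot"]);print("to go tool mm",R.T@(k-np.array(s["tcp_pos"]))*1000)
for h,p in((.057,(281,165)),(.057,(281,268))):print(plane(*ray(c,p,s),h))
```

```text
[  9  13  21  24 375] [280.776      204.56533333]
[ 0.55170997 -0.33687187  0.088     ] (array([ 0.55148642, -0.33634347,  0.08557775]), [np.float64(0.00010788310083327939), np.float64(0.00010788310083327565)])
ball px expected 22.840703057150876
to go tool mm [  1.99918119 134.5238965    1.67495788]
[ 0.55778561 -0.37076793  0.057     ]
[ 0.53604447 -0.2575632   0.057     ]
```

View pics/wz.png

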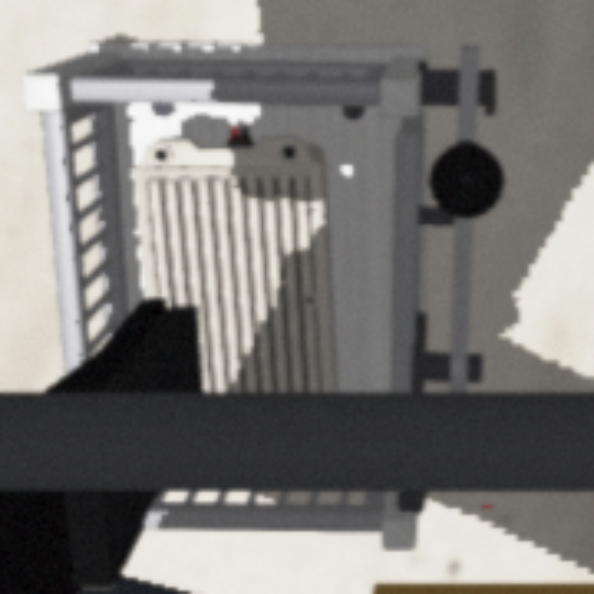

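The ball is 2 mm and 1.7 mm off in tool x and z, and it matches the side camera ray to 0.1 mm. I'll descend with the jaws half closed.

{"api": "play_rows", "payload": {"deltas": [110,2,15,1.7,0,110,0,20,0,0,110,0,20,0,0,110,0,20,0,0,110,0,20,0,0,110,0,20,0,0,110,0,15,0,0,110,0,11,0,0,110,0,10,0,0,110,0,0,0,0]}}

```text
time_s: 3.6
tcp_pos: [0.5509, -0.3366, 0.0701]
ee_rot: [[-0.177, -0.002, -0.984], [0.984, 0.001, -0.177], [0.001, -1.0, 0.002]]
wrist_force: [0.8, 0.3, -0.1]
gripper_width: 0.568
```

Run:
```python
from h import *
s=r.sense();print(s["time_s"],s["tcp_pos"],s["wrist_force"],s["gripper_width"])
c=eyes.capture("wrist");cv2.imwrite("pics/w2.png",c["img"])
```

```text
3.6 [ 0.55094922 -0.33656974  0.07014114] [ 0.75750041  0.29917231 -0.09126027] 0.5684038230449091
```

View pics/w2.png

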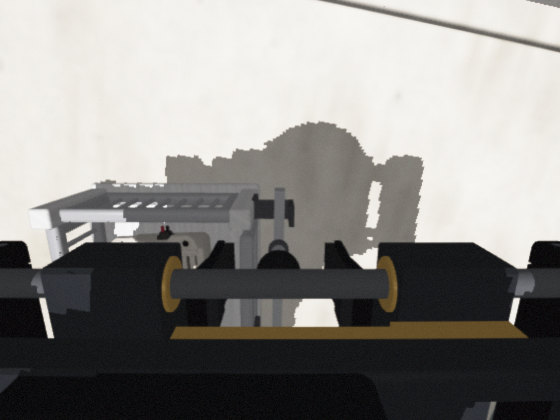

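The ball at (279,260) is centred between the fingers, and there is no contact force. I'll close the gripper.

{"api": "play_rows", "payload": {"deltas": [255,0,0,0,0,255,0,0,0,0,255,0,0,0,0,255,0,0,0,0,255,0,0,0,0,255,0,0,0,0,255,0,0,0,0,255,0,0,0,0,255,0,0,0,0,255,0,0,0,0]}}

```text
time_s: 4.65
tcp_pos: [0.5518, -0.337, 0.0719]
ee_rot: [[-0.178, 0.0, -0.984], [0.984, -0.0, -0.178], [-0.0, -1.0, -0.0]]
wrist_force: [-1.6, 0.0, 3.2]
gripper_width: 0.228
```

Width 0.228 is about 20 mm, so the ball is held. The note says the ball moves 8 mm farther from the hinge at 0.4. With the given pivot and knob offsets, rigid geometry puts it about 20 mm nearer. I'll lift a little, straight up, and let the force and images decide.

{"api": "play_rows", "payload": {"deltas": [255,0,-1,0,0,255,0,-1,0,0,255,0,-1,0,0,255,0,-1,0,0,255,0,-1,0,0,255,0,-1,0,0,255,0,-1,0,0,255,0,-1,0,0,255,0,0,0,0,255,0,0,0,0]}}

```text
time_s: 5.65
tcp_pos: [0.5502, -0.3344, 0.0774]
ee_rot: [[-0.177, -0.004, -0.984], [0.984, 0.004, -0.177], [0.005, -1.0, 0.003]]
wrist_force: [0.3, 7.2, -5.7]
gripper_width: 0.233
```

Run:
```python
from h import *
s=r.sense();R=np.array(s["ee_rot"]);print(s["tcp_pos"],"F tool",R.T@np.array(s["wrist_force"]),"M tool",R.T@np.array(s["moment"]),s["gripper_width"])
c=eyes.capture("side");cv2.imwrite("pics/s3.png",cv2.resize(c["img"][140:230,280:380],None,fx=6,fy=6,interpolation=cv2.INTER_CUBIC))
c=eyes.capture("wrist");cv2.imwrite("pics/w3.png",c["img"])
```

```text
[ 0.55020706 -0.33442023  0.0773527 ] F tool [ 7.04641687  5.74276814 -1.55556704] M tool [-0.45975946  0.0387118  -1.9546894 ] 0.23313634002826952
```

View pics/s3.png

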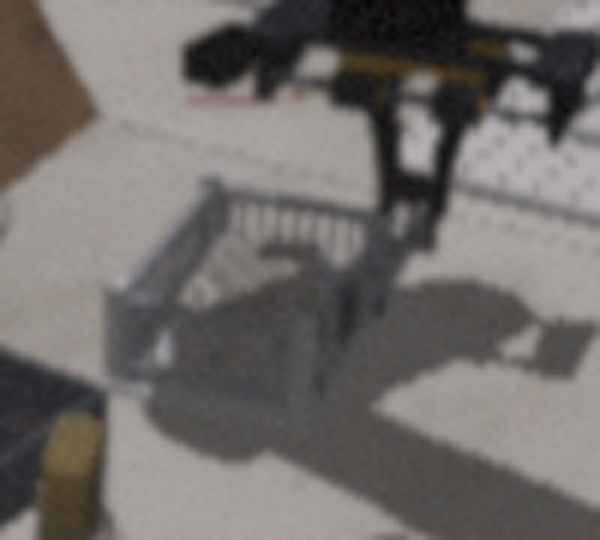

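View pics/w3.png

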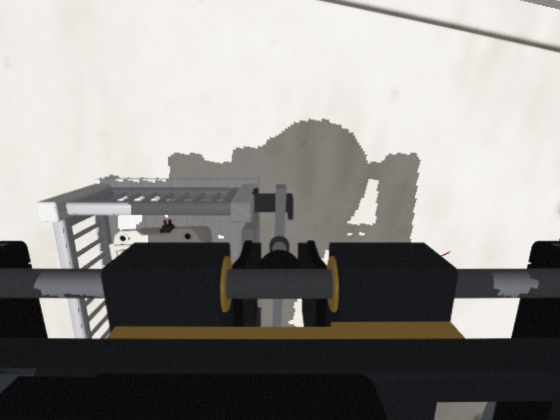

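The tool is pushed 7 N toward the hinge (+x), so the ball does come nearer as it rises. The rigid geometry holds and the note's "8 mm farther" doesn't. I'll follow the true arc to about 0.45 rad.

{"api": "play_rows", "payload": {"deltas": [255,2.5,0,0,0,255,2.5,-1,0,0,255,1.8,-2.6,0,0,255,1.8,-2.6,0,0,255,2.7,-3.2,0,0,255,2.7,-3.2,0,0,255,3,-2.9,0,0,255,3,-2.9,0,0,255,3,-2.6,0,0,255,0,0,0,0]}}

```text
time_s: 6.75
tcp_pos: [0.5479, -0.3141, 0.1013]
ee_rot: [[-0.179, 0.001, -0.984], [0.984, -0.001, -0.179], [-0.001, -1.0, -0.001]]
wrist_force: [-0.1, -0.5, -1.6]
gripper_width: 0.232
```

Run:
```python
from h import *
s=r.sense();R=np.array(s["ee_rot"]);print(s["tcp_pos"],"F tool",R.T@np.array(s["wrist_force"]),"M tool",R.T@np.array(s["moment"]),s["gripper_width"])
c=eyes.capture("side");a=cv2.resize(c["img"][140:230,280:380],None,fx=4,fy=4,interpolation=cv2.INTER_CUBIC)
c=eyes.capture("wrist");b=c["img"][150:330,180:380];b=cv2.resize(b,(400,360))
cv2.imwrite("pics/m4.png",np.hstack([a,b]))
```

```text
[ 0.54787408 -0.31410584  0.1012721 ] F tool [-0.48498128  1.58034743  0.1407994 ] M tool [ 0.15378679 -0.00282028  0.32367854] 0.23151358736185337
```

View pics/m4.png

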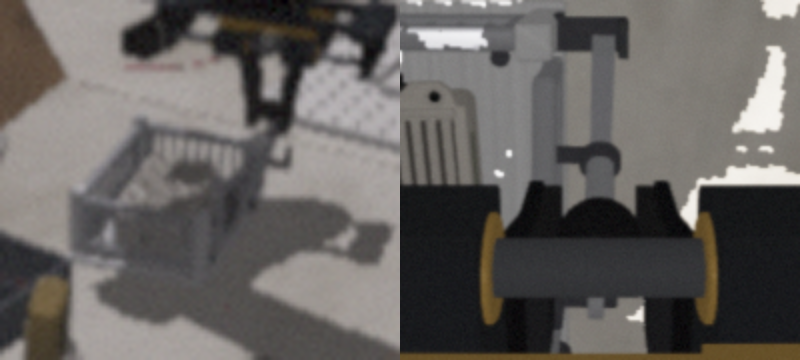

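The bar is lifted to about 0.45 rad. The ball moved (-4, +23, +29) mm as planned, and the load of about 1.6 N matches the bar's weight. I'll start the swing at 0.08 rad per row.

{"api": "play_rows", "payload": {"deltas": [255,1.5,0,7.9,0.08,255,1.5,0,7.9,0.08,255,1.5,0,7.9,0.08,255,1.5,0,7.9,0.08,255,1.5,0,7.9,0.08,255,1.5,0,7.9,0.08,255,1.5,0,7.9,0.08,255,1.5,0,7.9,0.08,255,1.5,0,7.9,0.08,255,0,0,0,0]}}

```text
time_s: 7.85
tcp_pos: [0.4799, -0.2905, 0.1]
ee_rot: [[0.515, -0.0, -0.857], [0.857, 0.001, 0.515], [0.001, -1.0, 0.001]]
wrist_force: [1.5, 1.1, -4.5]
gripper_width: 0.232
```

Run:
```python
from h import *
s=r.sense();R=np.array(s["ee_rot"]);print(s["tcp_pos"],"F tool",R.T@np.array(s["wrist_force"]),"M tool",R.T@np.array(s["moment"]),s["gripper_width"])
H=np.array([.5441,-.2132]);y=np.radians(10.45);B=np.array([[np.cos(y),-np.sin(y)],[np.sin(y),np.cos(y)]])
q=B.T@(np.array(s["tcp_pos"])[:2]-H)*1000;print("bay rel hinge",q,np.hypot(*q),"exp",np.hypot(15,100),"phi",np.arctan2(q[1],q[0]),np.arctan2(-100,-15)-np.arctan2(q[1],q[0]))
c=eyes.capture("top");a=cv2.resize(c["img"][170:270,310:420],None,fx=4,fy=4,interpolation=cv2.INTER_CUBIC)
c=eyes.capture("wrist");b=c["img"][150:350,180:380];b=cv2.resize(b,(400,400))
cv2.imwrite("pics/m5.png",np.hstack([a[:400],b]) [:, :800])
```

```text
[ 0.4799428  -0.29048773  0.09999122] F tool [ 1.71888996  4.49707032 -0.75231383] M tool [-0.13297695 -0.0046675  -0.6433897 ] 0.23188887832633517
bay rel hinge [-77.11131224 -64.36913499] 100.44670235783578 exp 101.11874208078342 phi -2.4460153241821994 0.7263290497778054
```

View pics/m5.png

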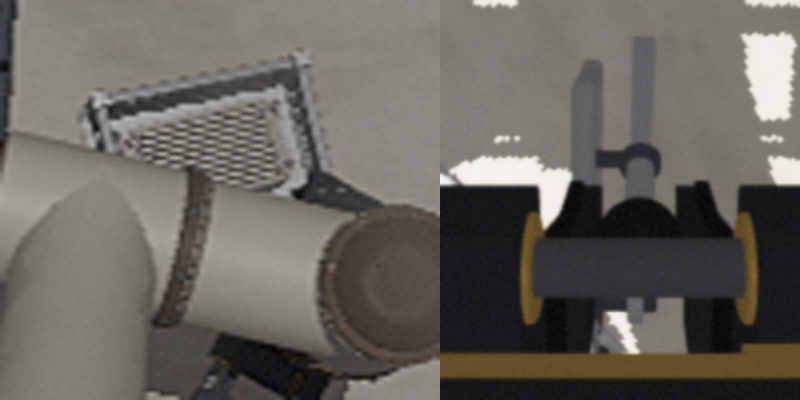

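The gate is at about 0.72 rad, the radius matches (100.4 against 101.1 mm), and in the wrist view the gate and bar swing with the gripper. I'll continue.

{"api": "play_rows", "payload": {"deltas": [255,1.6,0,8.4,0.085,255,1.6,0,8.4,0.085,255,1.6,0,8.4,0.085,255,1.6,0,8.4,0.085,255,1.6,0,8.4,0.085,255,1.6,0,8.4,0.085,255,1.6,0,8.4,0.085,255,1.6,0,8.4,0.085,255,1.6,0,8.4,0.085,255,1.6,0,8.4,0.085]}}

```text
time_s: 8.95
tcp_pos: [0.4456, -0.2166, 0.1004]
ee_rot: [[0.984, 0.003, -0.178], [0.178, -0.0, 0.984], [0.003, -1.0, -0.001]]
wrist_force: [4.5, 2.5, -7.8]
gripper_width: 0.228
```

Run:
```python
from h import *
s=r.sense();R=np.array(s["ee_rot"]);print(s["tcp_pos"],R[:2,0],"F tool",R.T@np.array(s["wrist_force"]),"M tool",R.T@np.array(s["moment"]),s["gripper_width"])
H=np.array([.5441,-.2132]);y=np.radians(10.45);B=np.array([[np.cos(y),-np.sin(y)],[np.sin(y),np.cos(y)]])
q=B.T@(np.array(s["tcp_pos"])[:2]-H)*1000;print("bay rel hinge",q,np.hypot(*q),"phi",np.arctan2(-100,-15)-np.arctan2(q[1],q[0]))
c=eyes.capture("wrist");cv2.imwrite("pics/w6.png",c["img"])
```

```text
[ 0.44555995 -0.21660688  0.10036388] [0.98406387 0.17779051] F tool [4.84130532 7.7900388  1.69223587] M tool [ 0.35655803 -0.20429021 -1.29915645] 0.22754782611111166
bay rel hinge [-97.52355575  14.52257109] 98.59892999893928 phi -4.713451770424997
```

View pics/w6.png

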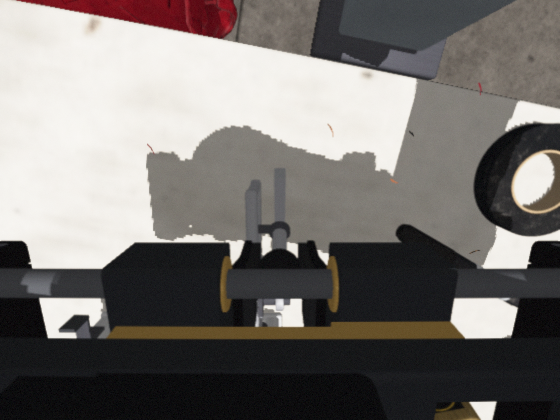

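The gate is at about 1.57 rad. Next, I'll lower the bar along the reverse arc and release it just above level.

{"api": "play_rows", "payload": {"deltas": [255,-2,2.6,0,0,255,-3,2.9,0,0,255,-3,2.9,0,0,255,-2.7,3.2,0,0,255,-2.7,3.2,0,0,255,-2.2,3.4,0,0,255,-2.2,3.4,0,0,255,-1.5,2.4,0,0,255,-1,2,0,0,255,0,0,0,0]}}

```text
time_s: 10.0
tcp_pos: [0.424, -0.2208, 0.0745]
ee_rot: [[0.984, 0.0, -0.179], [0.179, -0.0, 0.984], [0.0, -1.0, -0.0]]
wrist_force: [4.7, -0.9, -2.2]
gripper_width: 0.234
```

Run:
```python
from h import *
s=r.sense();R=np.array(s["ee_rot"]);print(s["tcp_pos"],"F tool",R.T@np.array(s["wrist_force"]),s["gripper_width"])
```

```text
[ 0.42396279 -0.22077663  0.07447787] F tool [ 4.44515011  2.1813175  -1.71697304] 0.23449393205805305
```

{"api": "play_rows", "payload": {"deltas": [110,0,0,0,0,110,0,0,0,0,110,0,0,0,0,110,0,0,0,0,110,0,0,0,0,110,0,-10,0,0,110,0,-20,0,0,110,0,-30,0,0,110,0,-40,0,0,110,0,-40,0,0]}}

```text
time_s: 11.0
tcp_pos: [0.4232, -0.2206, 0.2166]
ee_rot: [[0.984, -0.0, -0.179], [0.179, -0.0, 0.984], [-0.0, -1.0, -0.0]]
wrist_force: [1.9, -0.3, 0.0]
gripper_width: 0.567
```

Run:
```python
from h import *
s=r.sense();print(s["tcp_pos"],s["wrist_force"],s["gripper_width"])
c=eyes.capture("wrist");cv2.imwrite("pics/w7.png",c["img"])
c=eyes.capture("side");cv2.imwrite("pics/s7.png",cv2.resize(c["img"][140:240,280:400],None,fx=6,fy=6,interpolation=cv2.INTER_CUBIC))
```

```text
[ 0.42319735 -0.22059322  0.21663465] [ 1.85808671 -0.26435435  0.00660226] 0.567172050459263
```

View pics/w7.png

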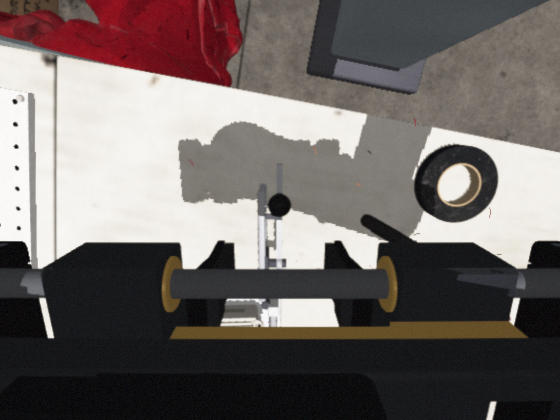

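View pics/s7.png

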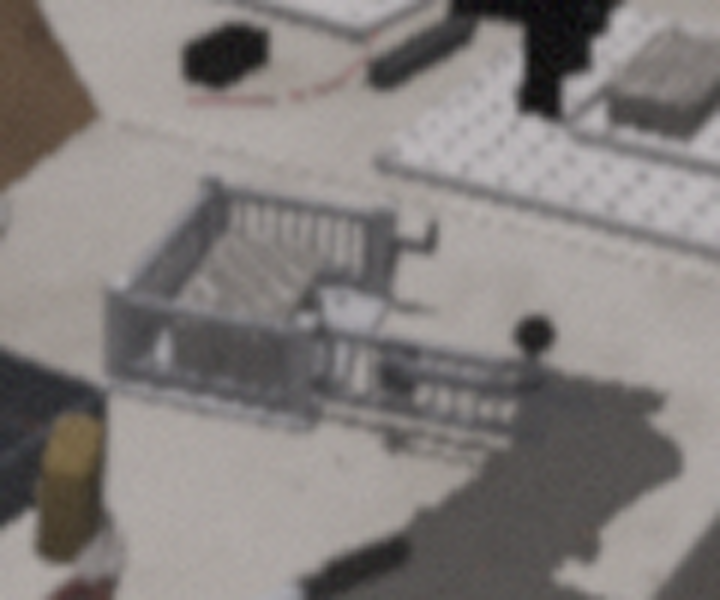

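In both views the gate stands square to the bay's front and the bar lies along it. The ball is at (279,205) in the wrist view and at about (368,195) in the side view. I'll raise the arm and measure the final state.

{"api": "play_rows", "payload": {"deltas": [110,0,-20,0,0,110,0,-20,0,0,110,0,0,0,0,110,0,0,0,0,110,0,0,0,0,110,0,0,0,0,110,0,0,0,0,110,0,0,0,0,110,0,0,0,0,110,0,0,0,0]}}

```text
time_s: 12.1
tcp_pos: [0.4238, -0.2206, 0.2545]
ee_rot: [[0.984, -0.0, -0.179], [0.179, 0.0, 0.984], [-0.0, -1.0, 0.0]]
wrist_force: [0.2, 0.4, 0.4]
gripper_width: 0.569
```

Run:
```python
from h import *
s=r.sense();c=eyes.capture("wrist");cs=eyes.capture("side");ct=eyes.capture("top")
print(s["tcp_pos"],s["wrist_force"],s["time_s"])
def big(img,x0,x1,y0,y1,th):
    m=(img[y0:y1,x0:x1].max(2)<th).astype(np.uint8);n,l,st,ce=cv2.connectedComponentsWithStats(m);i=1+np.argmax(st[1:,4]);print(st[i]);return ce[i]+[x0,y0]
pw=big(c["img"],262,300,185,245,40);ps=big(cs["img"],355,380,185,203,50);print(pw,ps)
w=ray(c,pw,s);k,e=tri(w,ray(cs,ps));print(k,e,plane(*w,.088))
H=np.array([.5441,-.2132]);y=np.radians(10.45);B=np.array([[np.cos(y),-np.sin(y)],[np.sin(y),np.cos(y)]])
q=B.T@(plane(*w,.088)[:2]-H)*1000;print(q,np.hypot(*q),np.hypot(15,123),"phi",(np.arctan2(-123,-15)-np.arctan2(q[1],q[0]))%(2*np.pi))
print("B", big(ct["img"],185,200,238,252,45), big(cs["img"],255,270,255,270,45))
cv2.imwrite("pics/w8.png",c["img"])
```

```text
[ 0.42380264 -0.22063085  0.25445244] [0.21486919 0.3769167  0.3740397 ] 12.1
[  8   1  19  20 284]
[12  9  4  4 13]
[279.04577465 195.6443662 ] [368.61538462 195.38461538]
[ 0.42392894 -0.21993447  0.08669252] [np.float64(0.0007298928150557806), np.float64(0.0007298928150557213)] [ 0.42293465 -0.22017082  0.088     ]
[-120.42000014   15.12145886] 121.36570748122703 123.9112585683803 phi 1.5743631236752211
[ 1  4 10  9 52]
[5 5 4 3 6]
B [191.01923077 246.26923077] [261.5        260.83333333]
```

View pics/w8.png

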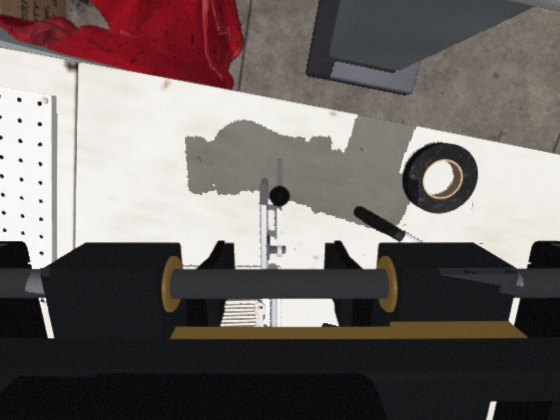

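The gate is at 1.57 rad. The ball is at z 0.0867 (0.0856 by the same method with the bar down), and the twin's knob hasn't moved in either view. I'm handing in.

```bash
python3 -c "
from station import r
print(r.finish_job())"
```

```text
the job is handed in; nothing more can be done
None
```

I lifted the latch bar of the driver's bay (right-hand, yaw about 10°) by its ball knob to about 0.45 rad. I then swung the gate open, lowered the bar to nearly level, let it drop and raised the arm clear. I handed the job in at about 12 s of the 40 s allowed.

**Last checks:**
- **Gate:** it stands at about 1.57 rad, square to the front of the bay.
- **Bar:** the ball is at z 86.7 mm, against 85.6 mm measured the same way before the lift, so the bar is level within measurement error.
- **Twin bay:** its knob sits at the same pixels as at the start, in both the top and side views.
- **Contact:** the wrist force is near 0 N with the gripper about 17 cm above the ball. The highest reading I saw during the work was about 9 N.

**Disagreements:**
- **Lift direction:** the brief says the ball moves 8 mm farther from the hinge at 0.4 rad. The given offsets and a 7 N side force on a short test lift both showed it moving about 20 mm nearer, so I followed that arc.
- **Ball distance from hinge:** it measured 121.4 mm at the end against 123.9 mm expected, about the size of the calibration and hinge-estimate error.

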